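# Pack the sample carrier in layers and clear the bottle to its drip tray

### The job

Sort the things left on the bench: stand the two squat sample jars side by side on the floor of the white carrier, then lay the divider plate over them, flat on the carrier's two ledges with its tab up, then set the small carton flat on the divider beside the tab. The slim tall bottle goes upright in the low steel drip tray, at any time. Let go of everything, and leave the porcelain crucible and the brass weight standing where they are.

Things in the scene. Friction and masses are not known exactly. Their poses are not given: they have to be found in the camera images.
- jar_a: Squat round screw-top sample jar, white with grey lid: lid 54 mm across and 13 mm high, body 51 mm, 34 mm high in all; 50 to 100 g, upright. Origin: centre of the underside, z up. In the carrier the jars stand about 37 mm off its centre, one towards its +y, one towards -y (either way); there gripper fingers have room along the carrier's x, not along y.
- jar_b: The second squat sample jar, alike in size and look to jar_a, with the same kind of place.
- divider: Loose grey divider plate lying flat: 98 mm (x) by 172 mm (y) by 5 mm, 110 g, with an upright grip tab at its centre, 12 mm thick (x), 36 mm long (y), up to 33 mm above the underside. Origin: centre of the plate's underside, z up. On the carrier's ledges, y along the carrier's y (either way round), it has 6 to 7 mm play all round and clears the jars by 6 mm.
- carton: Small brown cardboard carton with a paper band: 44 mm (x) by 56 mm (y) by 32 mm high, about 50 g, rigid. Origin: centre of the underside, z up. On the divider it fits on either side of the tab, about 55 mm from the carrier's centre along the carrier's y, with its 56 mm side along that y.
- bottle: Slim white plastic bottle with grey cap, 44 mm across, straight-sided up to 50 mm, narrowing to the neck, 90 mm high, about 90 g, upright. Origin: centre of the underside, z up.
- carrier: White open-topped carrier, fixed: outside 120 mm (x) by 196 mm (y) by 62 mm high, walls and floor 5 mm. Along each short end (+y, -y) runs a solid ledge 20 mm deep, its top 45 mm above the origin. The well between the ledges is 110 (x) by 146 mm (y); the opening above them is 110 by 186 mm. Origin: centre of the underside; floor top at z 5 mm.
- tray: Low square steel drip tray, fixed to the bench: 120 by 120 mm outside, 20 mm high, walls and floor 4 mm. Origin: centre of the underside.
- crucible: Bystander: small white porcelain crucible (open cup), 42 mm across, 34 mm high, loose; to be left alone. Origin: centre of the underside.
- weight: Bystander: brass calibration weight with a knob, 32 mm across, 44 mm high, 200 g, loose; to be left alone. Origin: centre of the underside.
Things that resemble listed ones, but are neither listed nor needed, are in the scene too. Leave any orange or red look-alike of the jar_b alone.

How it is judged:
By the outcome, as a careful person would: the job done as asked, in the order asked, and still so for the second after the job is handed in, with the robot touching nothing.
It also fails if it takes over 128 s, if anything falls off the work surface, if the arm or the gripper's body presses on something with over 40 N, if the wrist force passes 120 N, or if a joint passes its speed limit or range.

### The arm

A 6-joint arm with a two-finger parallel gripper is mounted at the origin on the work surface. World frame = base frame: x ahead of the robot, y to its left, z up, the work surface at z = 0. Lengths are in m, angles in degrees, forces in N, time in s.
With the tool pointing down it reaches from about 0.375 to 0.75 m from the base axis. Payload 9 kg.
Tool frame: the origin (TCP) lies where the fingers leave the gripper's body, on its centre line; the fingertips stand 73 mm ahead of it and the grasp point (between the pads) lies 54 mm ahead of it (robot.tip_reach is the distance from the TCP to the fingertips, in m); z points along the fingers, y is the line along which they close (so a half turn about z gives the same grasp; the last joint's range is limited). The gripper opens to 85 mm and grips with 20 to 120 N. Pads are 22 mm wide; open, the fingers measure 114 mm over their backs; the gripper's body (76 mm by 85 mm) begins 54 mm behind the grasp point. The pads swing forward as they close: fully open they stand 13 mm farther back than shut.
Start: joints at [56.282, 5.964, 5.575, 89.605, 0, 77.527], TCP at [0.217, 0.559, 0.304] pointing down, gripper open.
Joint ranges: [-171.21, 171.21], [-48.23, 106.86], [-62.78, 66.21], [-105.2, 120.99], [-86.42, 89.51], [-180, 180]. Speed limits (degrees/s): [127.2, 127.2, 147.25, 180, 180, 180].

### API

Orientations are given as [roll, pitch, yaw] about the fixed x, y, z axes, in that order (R = Rz(yaw) Ry(pitch) Rx(roll)).
In Python, from plant import robot gives the robot as it stands. Calls block until the motion is done:
- robot.move_pose(position, orientation): joint-space move of the TCP to a pose.
- robot.line_to(position, vel=0.15, rotation=None, guard=None): straight line of the TCP; rotation=None keeps the orientation; vel is the mean speed in m/s. With guard (N) it stops when the force on the tool has changed by that much, and returns True; else False.
- robot.goto_joints(angles): joint-space move.
- robot.set_gripper(opening): finger opening in m; the grip force is fixed at half the most; returns when the fingers have stopped.
- robot.pause(seconds).
- robot.ik(position, orientation): joint angles nearest the present ones, or None.
- robot.observe(): the state.
- robot.grab_frame(name): name is "scene" or "top"; returns the picture (480x640x3 uint8, blue, green, red); there is no depth.
- robot.get_calibration(name): a dict with "vertical_fov" (degrees; the focal length in pixels is half the picture's height over the tangent of half this angle, whatever the lens; pixels are square), "cx", "cy" (the principal point, pixels), "rvec" (rotation vector, rad) and "tvec" (3), from world to camera coordinates, as OpenCV has them. Camera axes: x right, y down, z forward; pixel columns grow to the right and rows downward; lengths in m; the calibration is good to about 2 mm. A picture is of the moment at which its call begins. get_calibration takes no time and is no camera call.
A pose or a line that the arm cannot do raises robot.IKError and nothing moves.
- robot.job_done(): hands the job in; it is judged then, once.
The state is a dict: "time": time; "q": joint angles; "qvel": joint speeds; "joint_torque": joint torques, N m; "tool_pos": TCP position; "tcp_rot": TCP orientation; "ft_force": force on the tool from outside, world axes, zero at the start; "torque": the same for the moment, N m; "gripper_width": finger opening in m; "gripper_force": force on a finger pad.
Only numpy, scipy, OpenCV 4.12 (cv2) and the standard library are available. Lean on these libraries where they do the work, as an engineer would, in place of code of your own. Each camera call takes 0.05 s, during which the arm holds its last target. There are 200 camera calls.

## Working session

There is one attempt and no reset: what is moved stays moved. The work goes in short steps, each a Python script; the robot and the scene stay as the last script left them, time stands still between calls to the robot, and variables do not carry over. Pictures are saved under pics/ and viewed, at most 14 in all, crops included, and the job is handed in when it is done.

```bash
ls; mkdir -p pics
python3 - <<'E'
from plant import robot
import cv2
for n in("scene","top"):
    cv2.imwrite(f"pics/{n}0.png",robot.grab_frame(n)); print(n,robot.get_calibration(n))
print(robot.observe())
E
```

```text
pics
scene {'vertical_fov': 50.85562481363739, 'cx': 325.36805731158034, 'cy': 233.29917686415175, 'rvec': array([ 2.09194092,  0.82942625, -0.38596124]), 'tvec': array([-0.33197717, -0.16147286,  1.20469105])}
top {'vertical_fov': 45.478479109692145, 'cx': 325.96081998902923, 'cy': 233.75572964186136, 'rvec': array([ 2.09927123, -2.15889946,  0.17503587]), 'tvec': array([0.02910497, 0.4332522 , 0.92805362])}
{'time': 0.1, 'q': array([5.62831456e+01, 5.99703837e+00, 5.52991644e+00, 8.96059268e+01,
       3.92860221e-05, 7.75281868e+01]), 'qvel': array([-0.04453337, -0.03604812,  0.10990147, -0.0696161 , -0.01780634,
        0.04412473]), 'joint_torque': array([ 3.95651849e-03, -5.58204281e+01,  5.04722106e+01,  1.29641875e-02,
       -3.73264975e-04, -8.83619578e-06]), 'tool_pos': array([0.21726009, 0.55903656, 0.30316587]), 'tcp_rot': array([-1.79928684e+02, -1.58138985e-02,  1.58754949e+02]), 'ft_force': array([-0.41195176, -0.65727615,  0.49464962]), 'torque': array([ 0.03723718,  0.04887244, -0.00723146]), 'gripper_force': 0.0, 'gripper_width': 0.08541050683048662}
```

View pics/top0.png

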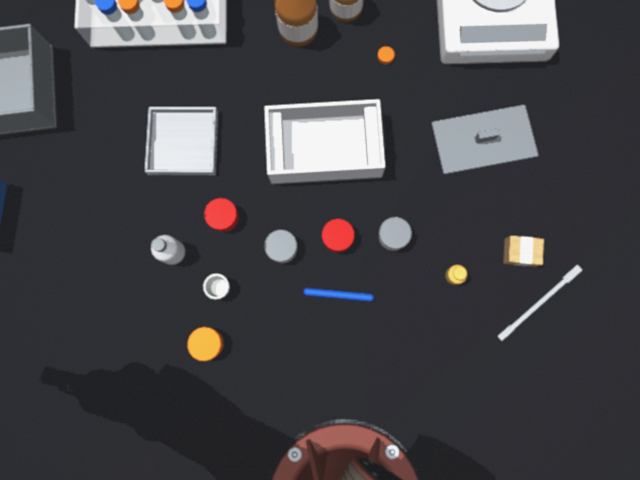

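View pics/scene0.png

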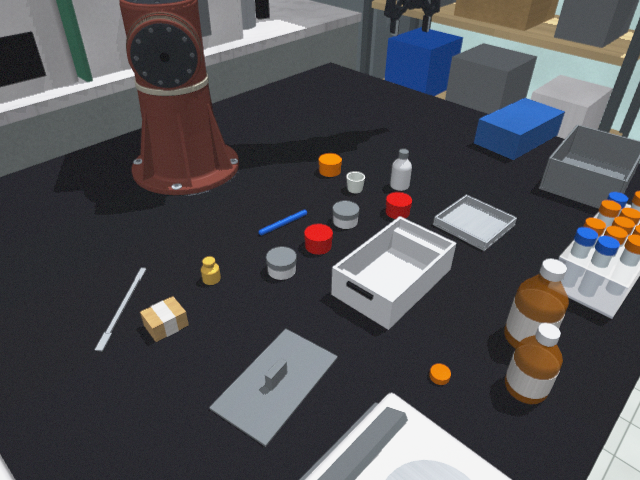

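Top view: the grey-lid jars are at (281,246) and (395,233). The look-alikes are red at (221,214) and (338,235), and orange at (204,344). The divider is at (485,139), carton (524,251), bottle (168,248), carrier (325,141), tray (182,141), crucible (216,287) and weight (457,274). The scene view shows the same layout. The grey-lidded white jars fit the description of jar_a and jar_b.

```bash
cat > h.py <<'E'
import numpy as np, cv2
from plant import robot
def cam(n):
    c=robot.get_calibration(n); R=cv2.Rodrigues(np.array(c['rvec']))[0]; t=np.array(c['tvec']).ravel()
    f=240/np.tan(np.radians(c['vertical_fov']/2)); return R,t,f,c['cx'],c['cy']
def ray(n,px,z):
    R,t,f,cx,cy=cam(n); px=np.atleast_2d(np.asarray(px,float))
    d=np.c_[(px[:,0]-cx)/f,(px[:,1]-cy)/f,np.ones(len(px))]@R; C=-R.T@t
    return C+d*((z-C[2])/d[:,2])[:,None]
def proj(n,P):
    R,t,f,cx,cy=cam(n); p=np.atleast_2d(P)@R.T+t; return np.c_[f*p[:,0]/p[:,2]+cx,f*p[:,1]/p[:,2]+cy]
def blobs(im,lo=75):
    m=(im.max(2)>lo).astype(np.uint8)
    return m,[c for c in cv2.findContours(m,cv2.RETR_EXTERNAL,cv2.CHAIN_APPROX_NONE)[0] if cv2.contourArea(c)>150]
E
python3 - <<'E'
from h import *
R,t,*_=cam("top"); print("C",-R.T@t)
im=cv2.imread("pics/top0.png"); m,cs=blobs(im)
for c in cs:
    (x,y),(w,h),a=cv2.minAreaRect(c)
    if 90<y<360: print(np.round([x,y,w,h,a],1), cv2.boundingRect(c))
v=im[90:370,130:590].copy(); 
big=cv2.resize(v,None,fx=1.73,fy=1.73,interpolation=cv2.INTER_CUBIC)
a=cv2.resize(im[200:300,240:430],None,fx=4,fy=4,interpolation=cv2.INTER_CUBIC); cv2.imwrite("pics/jars.png",a)
# left-to-right profile of jars for thresholding
for x,y in((281,246),(395,233)): print(im[y-22:y+26,x].mean(1).astype(int), im[y,x-20:x+21].mean(1).astype(int))
E
```

```text
C [0.26995214 0.01291862 0.98833043]
[204.  343.5  34.6  36.1  45. ] (186, 326, 38, 36)
[338.4 294.1  71.4   8.8   5.3] (303, 287, 72, 15)
[215.5 286.   26.   27.   90. ] (202, 273, 28, 27)
[539.3 302.3   9.5 109.4  48.7] (497, 264, 86, 78)
[456. 274.  20.  22.  90.] (445, 264, 23, 21)
[523.6 250.2  40.5  30.2   3.6] (503, 235, 42, 32)
[167.  249.   35.8  27.7  26.6] (150, 234, 35, 31)
[280.  245.5  33.   32.   90. ] (264, 229, 33, 34)
[337.5 234.5  33.   33.   90. ] (321, 218, 34, 34)
[394.7 232.7  33.5  33.4  81.9] (378, 216, 34, 35)
[220. 214.  34.  34.  90.] (203, 197, 35, 35)
[180.5 140.   68.   73.   90. ] (144, 106, 74, 69)
[484.5 138.4  54.9 100.2  79.4] (431, 104, 108, 70)
[324.  140.7  79.5 119.7  86.6] (263, 98, 123, 86)
[ 47  48  49  47  50  95 160 185 186 184 185 184 184 186 184 185 186 186
 186 185 187 186 186 186 186 187 187 186 187 187 188 188 186 187 187 188
 177 129  86  62  50  48  48  48  47  49  49  49] [ 48  49  58  90 120 161 185 189 190 189 189 189 187 187 188 188 187 188
 188 187 186 186 187 186 185 186 186 185 185 185 185 185 184 183 170 128
  68  33  33  35  32]
[ 48  47  47  46  45  83 145 172 177 176 177 176 176 178 177 178 177 178
 176 177 179 178 178 179 178 178 179 179 179 179 179 179 179 180 180 181
 172 129  99  71  45  44  47  49  48  47  49  48] [ 46  48  49  76 133 168 180 181 180 180 180 181 179 180 180 179 180 178
 179 179 178 178 177 178 178 178 178 178 177 177 177 177 176 177 174 155
 108  55  33  37  42]
```

View pics/jars.png

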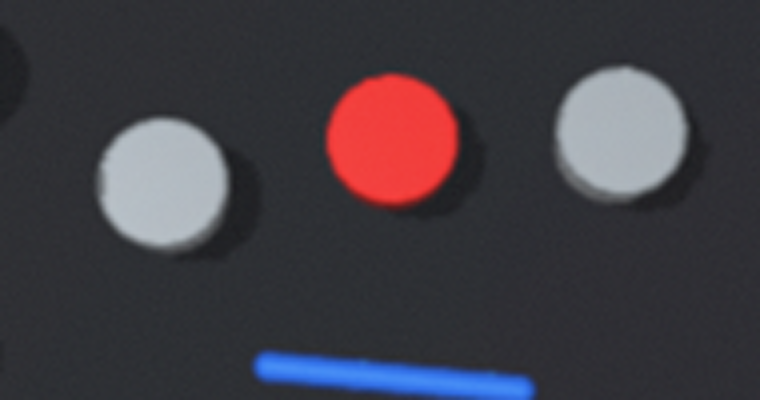

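The crop confirms it: grey lids at (281,246) and (395,233), with a red one between them that stays put. Next I'll look closely at the carrier, divider, tray, carton and bottle edges.

Run:
```python
from h import *
im=cv2.imread("pics/top0.png")
r=lambda x,y,w,h:cv2.resize(im[y:y+h,x:x+w],None,fx=4,fy=4,interpolation=cv2.INTER_CUBIC)
cv2.imwrite("pics/c1.png",np.vstack([np.hstack([r(255,92,140,98),r(495,228,60,98)]),np.hstack([r(425,98,120,80),r(144,225,80,80)])]))
for k,(x,y) in dict(a=(281,246),b=(395,233)).items():
    m=(im[...,1]>140).astype(np.uint8); n,l,s,c=cv2.connectedComponentsWithStats(m); i=l[y,x]
    print(k,s[i],c[i],ray("top",c[i],.034).round(4))
# rough world
for n,p,z in(("carrier",(325,140),.062),("div",(485,138),.005),("carton",(523,249),.03),("weight",(457,272),.04),("cruc",(216,286),.034),("bottlecap",(160,244),.09),("red",(338,234),.034),("red2",(221,213),.034),("orange",(204,343),.034),("tray",(182,138),.02)): print(n,ray("top",p,z).round(4))
```

```text
a [266 230  30  31 756] [280.21428571 245.21560847] [[0.4171 0.0946 0.034 ]]
b [380 217  31  31 752] [394.92287234 232.45079787] [[ 0.4333 -0.0996  0.034 ]]
carrier [[0.5903 0.0141 0.062 ]]
div [[ 0.6051 -0.2721  0.005 ]]
carton [[ 0.3995 -0.3142  0.03  ]]
weight [[ 0.3628 -0.1985  0.04  ]]
cruc [[0.3513 0.2027 0.034 ]]
bottlecap [[0.4159 0.2812 0.09  ]]
red [[ 0.4334 -0.0034  0.034 ]]
red2 [[0.4755 0.1948 0.034 ]]
orange [[0.2584 0.2219 0.034 ]]
tray [[0.6162 0.2672 0.02  ]]
```

View pics/c1.png

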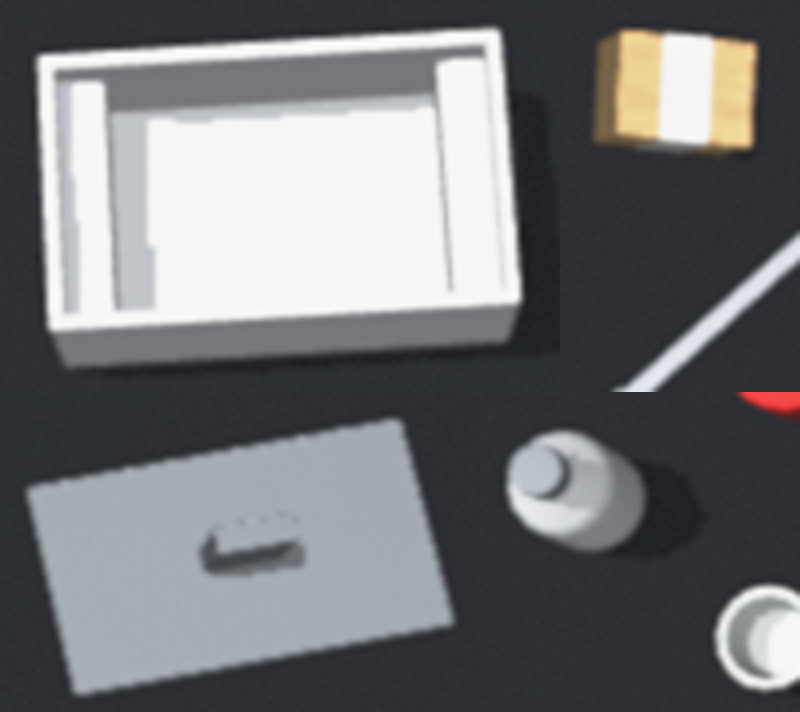

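The crop gives the rim corners of the carrier, the carton's top face, the divider plate corners and the bottle cap. I'll cast each onto its known height.

Run:
```python
from h import *
def q(n,pts,ox,oy,tx,ty,z):
    p=(np.array(pts,float)-[tx,ty])/4+[ox-.375,oy-.375]; P=ray("top",p,z)[:,:2]
    c=P.mean(0); s=(P-c); 
    e1=P[1]-P[0]+P[2]-P[3]; e2=P[0]-P[3]+P[1]-P[2]
    print(n,c.round(4),"e1",np.linalg.norm(e1)/2,np.degrees(np.arctan2(e1[1],e1[0])),"e2",np.linalg.norm(e2)/2,np.degrees(np.arctan2(e2[1],e2[0])))
q("carrier",[(37,56),(500,28),(521,302),(50,330)],255,92,0,0,.062)
q("carton",[(618,32),(757,42),(752,150),(616,140)],495,228,560,0,.032)
q("div",[(25,488),(402,418),(454,622),(76,693)],425,98,0,392,.005)
print("cap",ray("top",[(539-480)/4+143.6,(470-392)/4+224.6],.09))
im=cv2.imread("pics/top0.png"); m=(im[...,1]>70).astype(np.uint8); 
s=cv2.imread("pics/scene0.png"); 
# cross-check with scene view: caps of jars
for n,P in dict(a=(.4171,.0946,.034),b=(.4333,-.0996,.034),cap=(.4159,.2812,.09),tab=(.605,-.272,.033),cart=(.3995,-.3142,.032)).items(): 
    u=proj("scene",P)[0]; print(n,u.round(1)); cv2.circle(s,tuple(int(v) for v in u),1,(0,255,0),-1)
cv2.imwrite("pics/chk.png",cv2.resize(s[130:430,80:480],None,fx=2,fy=2))
```

```text
carrier [0.5974 0.0158] e1 0.1977962917754233 -88.15387016829423 e2 0.12134416537482165 1.8699581900673563
carton [ 0.3969 -0.3185] e1 0.057518300613884694 -95.86463865790353 e2 0.04600987362173285 -6.765847909646094
div [ 0.6047 -0.2712] e1 0.17305409843199832 -80.76431229644128 e2 0.09740143548576723 9.389716083903194
cap [[0.41576825 0.28379281 0.09      ]]
a [344.8 206.8]
b [279.9 254.7]
cap [401.8 150.5]
tab [274.  367.2]
cart [164.4 309.4]
```

View pics/chk.png

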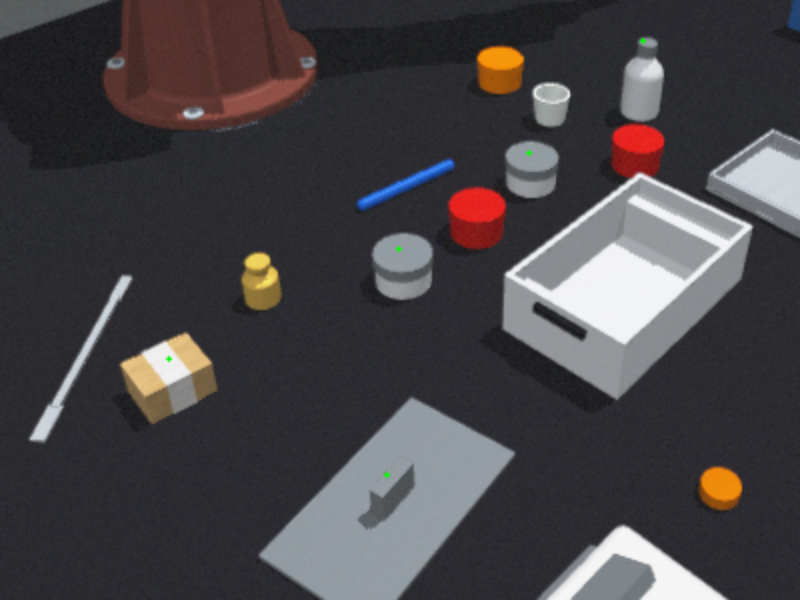

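The marks land on the jar lids, cap, tab and carton within about 2 mm, so I'll start with the bottle and jar_a.

```bash
cat >> h.py <<'E'
CAR=np.array([.5974,.0158]); CY=1.86
def car(x,y):
    a=np.radians(CY); return CAR+np.array([x*np.cos(a)-y*np.sin(a),x*np.sin(a)+y*np.cos(a)])
UP=.22
def st(s):
    o=robot.observe(); print(s,"t%.1f"%o['time'],o['tool_pos'].round(4),"w%.4f F%.1f"%(o['gripper_width'],o['gripper_force']),o['ft_force'].round(1))
def pick(xy,yaw,z,opening=.085,up=UP):
    robot.move_pose([*xy,up],[180,0,yaw]); robot.set_gripper(opening)
    hit=robot.line_to([*xy,z],.15,guard=8); st("down hit=%s"%hit)
    robot.set_gripper(0); st("grip"); robot.line_to([*xy,up],.2); st("up")
def place(xy,yaw,z,opening,up=UP):
    robot.move_pose([*xy,up],[180,0,yaw])
    robot.line_to([*xy,z+.02],.2); hit=robot.line_to([*xy,z-.003],.05,guard=5); st("placed hit=%s"%hit)
    robot.set_gripper(opening); st("open"); robot.line_to([*xy,up],.2)
E
python3 - <<'E'
from h import *
print(robot.tip_reach)
pick((.4155,.283),90,.095)
place((.613,.267),90,.099,.062)
pick((.417,.0946),90,.078)
place(car(0,37),90+CY,.083,.068); st("end")
cv2.imwrite("pics/t1.png",robot.grab_frame("top")[80:320,120:440].repeat(2,0).repeat(2,1))
E
```

```text
0.0726
down hit=False t2.6 [0.4161 0.2832 0.096 ] w0.0849 F0.0 [0.3 1.  0.2]
grip t3.1 [0.416  0.2832 0.096 ] w0.0421 F61.2 [-1.6 -0.2  5.8]
up t3.9 [0.415  0.2828 0.2186] w0.0424 F60.8 [-0.3  0.  -0.5]
placed hit=True t5.8 [0.6135 0.267  0.0995] w0.0425 F62.2 [-0.6  0.2  3.7]
open t6.1 [0.613  0.267  0.0989] w0.0622 F0.0 [-0.3 -0.9 -0.1]
down hit=False t9.3 [0.4176 0.0946 0.0788] w0.0850 F0.0 [ 0.2 -0.1  0.5]
grip t9.7 [0.4176 0.0946 0.0791] w0.0522 F61.7 [-2.1  0.2  7.2]
up t10.6 [0.4165 0.0946 0.2187] w0.0519 F62.7 [ 0.4 -0.3 -1.8]Traceback (most recent call last):
  File "<stdin>", line 6, in <module>
  File "h.py", line 26, in place
    robot.move_pose([*xy,up],[180,0,yaw])
    ~~~~~~~~~~~~~~~^^^^^^^^^^^^^^^^^^^^^^
plant.IKError: the arm cannot take that pose within its joint ranges
```

Run:
```python
from h import *
print(robot.observe()['q'].round(1),robot.observe()['tcp_rot'])
p=car(0,37);print(p)
for z in(.083,.15,.18,.2,.22):
  for y in(90+CY,CY-90):
    for r in (180,-180): q=robot.ik([*p,z],[r,0,y]); print(z,y,r,None if q is None else np.round(q,1))
```

```text
[ -4.9 -25.4 -31.4  84.1   0.   85.1] [-1.79903154e+02 -1.03034504e-02  9.00023928e+01]
[-0.60352463 36.99630541]
0.083 91.86 180 None
0.083 91.86 -180 None
0.083 -88.14 180 None
0.083 -88.14 -180 None
0.15 91.86 180 None
0.15 91.86 -180 None
0.15 -88.14 180 None
0.15 -88.14 -180 None
0.18 91.86 180 None
0.18 91.86 -180 None
0.18 -88.14 180 None
0.18 -88.14 -180 None
0.2 91.86 180 None
0.2 91.86 -180 None
0.2 -88.14 180 None
0.2 -88.14 -180 None
0.22 91.86 180 None
0.22 91.86 -180 None
0.22 -88.14 180 None
0.22 -88.14 -180 None
```

That was my units slip: metres were needed. I'll continue with jar_a in hand.

Run:
```python
from h import *
place(car(0,.037),90+CY,.083,.068); st("end")
pick((.4333,-.0996),90,.078)
cv2.imwrite("pics/t1.png",robot.grab_frame("top")[80:320,120:440].repeat(2,0).repeat(2,1))
```

```text
placed hit=True t12.5 [0.5971 0.0527 0.0848] w0.0518 F69.7 [ 0.1 -0.1  2.3]
open t12.8 [0.5972 0.0526 0.0855] w0.0676 F8.3 [-1.6 -0.1  7.3]
end t13.6 [0.5956 0.0528 0.2183] w0.0678 F0.0 [-0.7 -0.1 -0.5]
down hit=False t15.9 [ 0.4338 -0.0999  0.0788] w0.0847 F0.0 [0.8 0.1 0.4]
grip t16.4 [ 0.4338 -0.0999  0.0791] w0.0523 F61.7 [-1.   1.3  6.8]
up t17.2 [ 0.4329 -0.0994  0.2187] w0.0527 F62.6 [ 0.6 -0.5 -1.4]
```

View pics/t1.png

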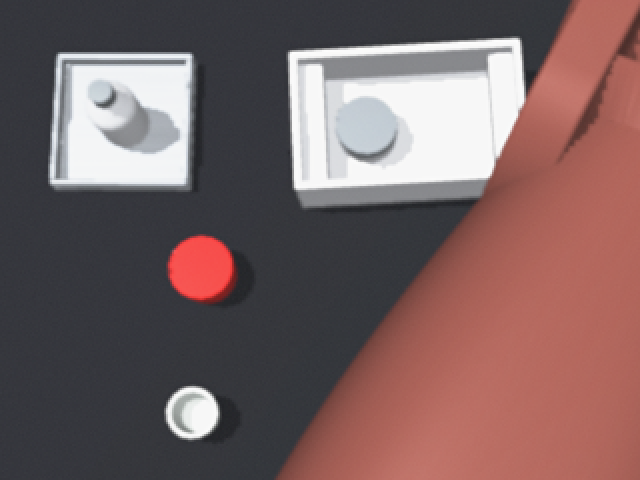

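The bottle stands in the tray and jar_a is flat in the carrier at full-frame pixel (303,143).

Run:
```python
from h import *
print(ray("top",(302.7,143.3),.039),car(0,.037))
place(car(0,-.037),90+CY,.083,.062); st("end")
pick((.6047,-.2712),9.3+90,.080,.045)
im=robot.grab_frame("top"); cv2.imwrite("pics/t2.png",cv2.resize(im[85:205,240:440],None,fx=4,fy=4,interpolation=cv2.INTER_CUBIC))
cv2.imwrite("pics/s2.png",robot.grab_frame("scene"))
```

```text
[[0.5934668  0.05285485 0.039     ]] [0.59619908 0.05278051]
placed hit=True t19.2 [ 0.5994 -0.0213  0.0849] w0.0518 F69.1 [0.2 0.3 2.7]
open t19.4 [ 0.5995 -0.0214  0.0854] w0.0621 F7.8 [-1.5 -0.3  7.8]
end t20.2 [ 0.5981 -0.021   0.2183] w0.0619 F0.0 [-0.3 -0.2 -0.5]
down hit=False t22.6 [ 0.6053 -0.2716  0.0813] w0.0450 F0.0 [1.1 0.6 0.5]
grip t23.0 [ 0.6052 -0.2716  0.0811] w0.0109 F60.5 [-0.1  0.9  7. ]
up t23.9 [ 0.6042 -0.2708  0.2182] w0.0111 F59.6 [ 0.1 -0.3 -1.4]
```

View pics/t2.png

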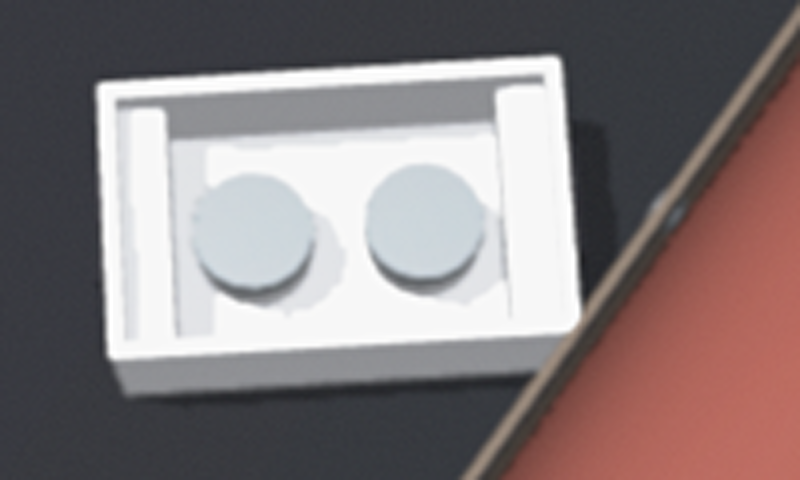

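View pics/s2.png

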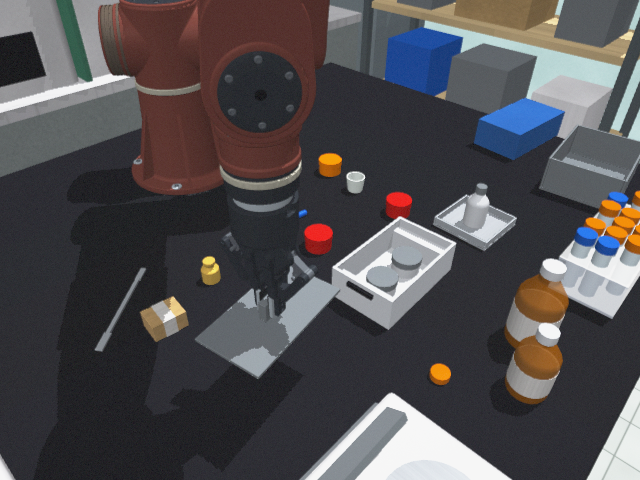

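Both jars stand flat side by side in the well, and the divider hangs level from its tab. I'll lower it and check the contact height before releasing.

Run:
```python
from h import *
p=car(0,0); robot.move_pose([*p,UP],[180,0,90+CY])
robot.line_to([*p,.15],.2); hit=robot.line_to([*p,.120],.04,guard=4); st("hit=%s"%hit)
if hit and robot.observe()['tool_pos'][2]<.1295:
    robot.set_gripper(.04); st("open"); robot.line_to([*p,UP],.2)
    pick((.397,-.3185),90-6.3,.076)
    im=robot.grab_frame("top"); cv2.imwrite("pics/t3.png",cv2.resize(im[85:205,240:440],None,fx=4,fy=4,interpolation=cv2.INTER_CUBIC))
else:
    cv2.imwrite("pics/t3.png",robot.grab_frame("scene"))
```

```text
hit=True t26.2 [0.5973 0.0159 0.1258] w0.0110 F61.1 [-0.3  0.4  5.7]
open t26.6 [0.5969 0.0159 0.1251] w0.0400 F0.0 [-0.3 -0.3 -0.9]
down hit=False t30.3 [ 0.3974 -0.319   0.077 ] w0.0851 F0.0 [ 0.1 -0.9 -0.2]
grip t30.7 [ 0.3973 -0.3189  0.0768] w0.0428 F61.8 [-0.4 -0.1  5.3]
up t31.6 [ 0.3966 -0.318   0.2185] w0.0430 F61.1 [ 0.  -0.6 -0.9]
```

View pics/t3.png

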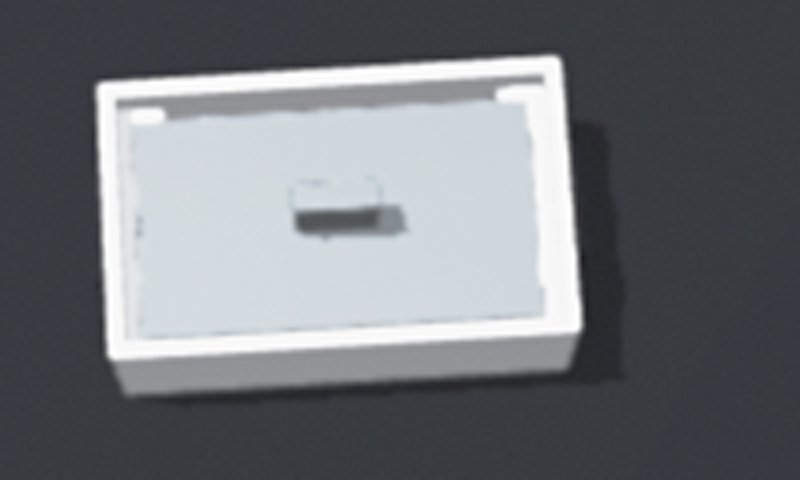

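The divider lies flat on both ledges with its tab up. Next is the carton.

Run:
```python
from h import *
place(car(0,-.055),90+CY,.127,.058); st("end")
robot.move_pose([.40,-.25,.3],[180,0,90])
a=cv2.resize(robot.grab_frame("top")[85:205,240:440],(500,300),interpolation=cv2.INTER_CUBIC); s=robot.grab_frame("scene")[130:330,290:490]
cv2.imwrite("pics/t4.png",np.hstack([a,cv2.resize(s,(300,300),interpolation=cv2.INTER_CUBIC)]))
```

```text
placed hit=True t33.9 [ 0.5996 -0.0393  0.1263] w0.0428 F62.8 [-0.8  0.   5.3]
open t34.2 [ 0.599  -0.0392  0.1257] w0.0580 F0.0 [-0.4 -0.1  0.5]
end t34.8 [ 0.599  -0.0391  0.2189] w0.0580 F0.0 [ 0.2  1.2 -0.7]
```

View pics/t4.png

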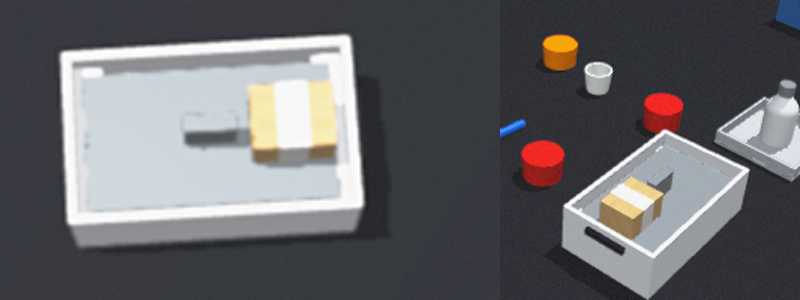

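The carton sits flat on the divider beside the tab, the bottle stands in the tray, and the crucible is untouched. The weight was never approached.

```bash
python3 -c "
from plant import robot
print(robot.job_done())"
```

```text
the job is handed in; nothing more can be done
None
```

The job is done and handed in at about 36 s on the robot's clock: both jars are in the carrier, the divider is flat over them with its tab up, the carton is beside the tab, the bottle is upright in the tray, and the bystanders and look-alikes were left alone.

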